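# Heft the cast samples and show the heavier one label up

## Robot

A 6-joint arm with a two-finger parallel gripper is mounted at the origin on the work surface. World frame = base frame: x ahead of the robot, y to its left, z up, the work surface at z = 0. Lengths are in mm, angles in rad, forces in N, time in s.
With the tool pointing down it reaches from about 400 to 925 mm from the base axis. Payload 12.5 kg.
Tool frame: the origin (TCP) lies at the very end of the fingers, on their centre line; the grasp point (between the pads) lies 19 mm behind it; z points along the fingers, y is the direction in which the jaws open and shut (so a half turn about z gives the same grasp; the last joint's range is limited). The gripper opens to 95 mm and grips with 3 to 60 N. Pads are 20 mm wide; open, the fingers measure 119 mm over their backs; the gripper's body (75 mm by 180 mm) begins 59 mm behind the grasp point.
Start: joints at [-1.241, 0.491, 1.559, -0, 1.092, -0.106], TCP at [263.859, -566.591, 214.661] pointing down, gripper open.
Joint ranges: [-3.1, 3.1], [-0.84, 2.19], [0.05, 2.79], [-1.13, 4.28], [0.06, 2.93], [-2.69, 2.69]. Speed limits (rad/s): [2.22, 2.22, 2.79, 3.14, 3.14, 3.14].

## Interface

Orientations are given as [roll, pitch, yaw] about the fixed x, y, z axes, in that order (R = Rz(yaw) Ry(pitch) Rx(roll)).
In Python, from cell import env gives the robot as it stands.
- The arm moves only by the shell command python3 -m pendant 'ROWS'. ROWS is JSON, a list that holds one entry, the list of rows, each a list of 5 numbers: the opening, from 0 (shut) to 1 (fully open), then the shift along the tool's x, y, z in m, then the turn about the tool's z in rad. A call has exactly 8 rows; each row is the pose to reach, as a shift and turn from the pose commanded when the call began, along the tool's axes at that moment; what a row does not reach only later rows make up. A row lasts 1/10 s, in which the tool goes at most 50 mm and 8.59 degrees, less where a joint would pass 70% of its speed; a pose out of reach is approached as far as the arm can. A call with a gripper value outside its range is refused whole. The fingers move at their own pace and stop on an object; the grip force is fixed at half the most. Time passes only in rows, so rows that repeat a pose let the fingers close, or fill a call up. It gives the time, the measured TCP pose, the force and the opening at its end, in the units of the state.
- env.state(): the state, without advancing time (a new reading comes with each control period).
- env.read_camera(name): name is "scene" or "side" or "wrist"; returns a dict with "image" (384x512x3 uint8, blue, green, red), "range_z" (384x512 float32, mm along the optical axis (not along the pixel's ray), 0 where there is no reading), "fx", "fy", "cx", "cy" (pixels), "rvec" (rotation vector, rad) and "tvec" (3), from world to camera coordinates, as OpenCV has them; the wrist camera has in their place "tool_from_camera" (4x4, takes a point from camera to tool coordinates, whose origin is the TCP and whose axes are the flange's). Camera axes: x right, y down, z forward; pixel columns grow to the right and rows downward; lengths in mm; the calibration is good to about 2 mm. A picture is of the moment at which its call begins: read the wrist's pose just before it.
- env.job_done(): hands the job in, once; it reports no verdict.
The state is a dict: "t": time; "joints": joint angles; "qvel": joint speeds; "tau": joint torques, N m; "eef_pos": TCP position; "tcp_rot": TCP orientation; "ft_force": force on the tool from outside, world axes, zero at the start; "moment": the same for the moment, N m; "opening": opening from 0.0 (shut) to 1.0 (fully open).
Only numpy, scipy, OpenCV 4.12 (cv2) and the standard library are available. Lean on these libraries where they do the work, as an engineer would, in place of code of your own. Each camera call takes 0.05 s, during which the arm holds its last target. There are 200 camera calls.

## Task

Two cast sample plaques that look alike stand in the slotted rack, but one is metal-filled and clearly heavier. Pick out the heavier one and finish while still holding it by its plain end, fingers clear of the label, about 20 cm above the bench, label face up and tipped about 45 degrees so that it looks up at the person standing behind the clipboard (the small corner notch marks the label end). Leave the lighter plaque standing in its slot and the things around the rack where they are.

Things in the scene. Friction and masses are not known exactly. Their poses are not given: they have to be found in the camera images.
- sample_a: Cast resin plaque, plain off-white: 140 mm long (x), 12 thick (y), 70 high (z), standing on a long edge in a slot. Origin: centre of its underside. +x to the label end, +y out of the label face, +z up. Notch, 16 mm (x) by 14 (z), cut from the upper +x corner: seen label face on and upright, it is the upper left corner. The half x < 0 is plain. Which plaque is heavier must be felt.
- sample_b: The second plaque: same shape, size, look and axes as sample_a, in the other outer slot, turned the other way round. Only the weight differs: one of the two weighs 85 to 135 g, the other 280 to 400 g; which of the two slots holds the heavy one differs from start to start. A plaque may rub on the slot walls until lifted clear of them.
- sample_a_label (a point): Centre of the white paper label, 44 mm (x) by 40 mm (z), on the +y face of sample_a at its +x end: 30 mm along +x, 6 along +y, 28 along +z from the plaque's origin (label from x = 8 to 52, z = 8 to 48 mm). Same axes as the plaque. The back face is blank.
- sample_b_label (a point): Centre of the same label on sample_b, likewise placed.
- rack: Fixed wooden block, 136 mm (x) by 150 (y), 22 high. Origin: centre of its underside. Four through slots, 17 mm wide with rounded lips, run along its y at x = -48, -16, +16, +48 mm, floor 6 mm above the bench, ridge tops 22. The plaques stand in the two outer slots, within 6 mm of mid-slot, undersides 6 mm and upper edges 76 mm above the bench; the inner slots are empty.
- spray_can: Bystander: white release-spray can, 65 mm across, 185 mm tall, standing. Origin: centre of its underside.
- mixing_cup: Bystander: white plastic mixing cup, 90 mm across the rim, 100 mm tall. Origin: centre of its underside.
- clamp_1: Bystander: red C-clamp lying flat, about 155 by 95 mm, 14 mm high, with a steel screw. Origin: underside, middle of the frame's length.
- clamp_2: Bystander: a second C-clamp like clamp_1.
- over_clipboard (a point): Point in the air 340 mm above the centre of the A5 clipboard, in front of the person who reads. The clipboard (230 mm along x, 165 along y, flat, steel clip towards the robot, fixed) lies at the bench's far edge; its +x points away from the robot, to that person, who stands about 250 mm beyond the clipboard's centre. Same axes as the clipboard.
Not all that is in view belongs to the job. What is shaped like the sample_b but purple is not meant.

How it is judged (in metres and radians):
On the way:
1. the heavier plaque is lifted right out of the rack in the fingers, the light one (under 1.8 N) stays (((height (world z) of sample_a above 0.06 m and contact force between sample_a and the fingers above 1 N and contact force between sample_b and rack below 1.8 N) or (height (world z) of sample_b above 0.06 m and contact force between sample_b and the fingers above 1 N and contact force between sample_a and rack below 1.8 N))), for 0.2 s.
At the end, for the whole second after the job is handed in: Heavier plaque held still by its plain half, its foot 13 to 35 cm up, touching neither rack nor other plaque; label normal under 57 degrees from vertical, turned to the clipboard side within 43 degrees. Lighter plaque (under 1.8 N on the rack) upright, within 20 mm of its start (((height (world z) of sample_a between 0.13 and 0.35 m and contact force between sample_a and the fingers above 1 N and contact force between sample_a and rack below 0.1 N and contact force between sample_a and sample_b below 0.1 N and linear speed of sample_a below 0.03 m/s and x of the grasp point in the frame of sample_a below 0 m and angle between sample_a's own y axis and vertical below 1 rad and angle between the x axis of sample_a and the y axis of over_clipboard, either way round below 0.75 rad and y of over_clipboard in the frame of sample_a_label above 0.02 m and distance of sample_b from where it was at the start of the episode below 0.02 m and angle between sample_b's own z axis and vertical below 0.4 rad and contact force between sample_b and rack between 0.3 and 1.8 N) or (height (world z) of sample_b between 0.13 and 0.35 m and contact force between sample_b and the fingers above 1 N and contact force between sample_b and rack below 0.1 N and contact force between sample_b and sample_a below 0.1 N and linear speed of sample_b below 0.03 m/s and x of the grasp point in the frame of sample_b below 0 m and angle between sample_b's own y axis and vertical below 1 rad and angle between the x axis of sample_b and the y axis of over_clipboard, either way round below 0.75 rad and y of over_clipboard in the frame of sample_b_label above 0.02 m and distance of sample_a from where it was at the start of the episode below 0.02 m and angle between sample_a's own z axis and vertical below 0.4 rad and contact force between sample_a and rack between 0.3 and 1.8 N))); the arm keeps its last pose, push and grip.
It fails at once if a bystander is disturbed (moved more than 20 mm) (distance of any of spray_can, mixing_cup, clamp_1, clamp_2 from where it was at the start of the episode above 0.02 m).
It also fails if it takes over 61 s, if anything falls off the work surface, if the arm or the gripper's body presses on something with over 40 N, if the wrist force passes 120 N, or if a joint passes its speed limit or range.

## Working session

There is one attempt and no reset: what is moved stays moved. The work goes in short steps, Python scripts to look and compute and a shell command to move; the robot and the scene stay as the last step left them, time stands still between calls to the robot, and variables do not carry over. Pictures are saved under pics/ and viewed, about 8 in all and at most 12, crops included, and the job is handed in when it is done.

```bash
ls; mkdir -p pics
cat > h.py <<'E'
import numpy as np, cv2
from cell import env
def grab(n,save=None):
    s=env.state(); c=env.read_camera(n)
    if save: cv2.imwrite('pics/'+save,c['image'])
    K=np.array([[c['fx'],0,c['cx']],[0,c['fy'],c['cy']],[0,0,1]])
    return s,c,K
E
python3 - <<'E'
from h import *
print(env.state())
a=[]
for n in('scene','side'):
    s,c,K=grab(n); np.savez(n+'.npz',**{k:v for k,v in c.items()}); cv2.imwrite(f'pics/{n}0.png',c['image'])
    print(n,K.tolist(),c['rvec'],c['tvec'])
E
```

```text
pics
{'t': 0.0, 'joints': array([-1.24058430e+00,  4.91540311e-01,  1.55948586e+00, -9.49066715e-06,
        1.09171233e+00, -1.05604269e-01]), 'qvel': array([ 0.0001268 , -0.00196666, -0.00217496,  0.00123964,  0.00046629,
       -0.000547  ]), 'tau': array([-6.22656007e-04, -6.12651515e+01, -2.58184361e+01,  6.92416937e-02,
        4.81639104e-02, -9.29601219e-05]), 'eef_pos': array([ 263.77342811, -566.3180083 ,  214.0611774 ]), 'tcp_rot': array([-3.14045231e+00, -1.12410570e-04,  4.35820611e-01]), 'ft_force': array([-0.14060059,  0.23737455,  0.18290453]), 'moment': array([ 0.02606757, -0.01040184,  0.01614386]), 'opening': 1.001150635621036}
scene [[468.72084988033595, 0.0, 255.8484270268029], [0.0, 468.72084988033595, 194.87280648723788], [0.0, 0.0, 1.0]] [ 1.91257253  1.21899984 -0.61423664] [-249.0408777  -138.00010131 1907.36812089]
side [[398.22935548915245, 0.0, 259.897169108909], [0.0, 398.22935548915245, 191.33204829226202], [0.0, 0.0, 1.0]] [ 0.8934326  -2.33352647  1.26694068] [397.5500436  401.73281513 911.0236397 ]
```

View pics/scene0.png

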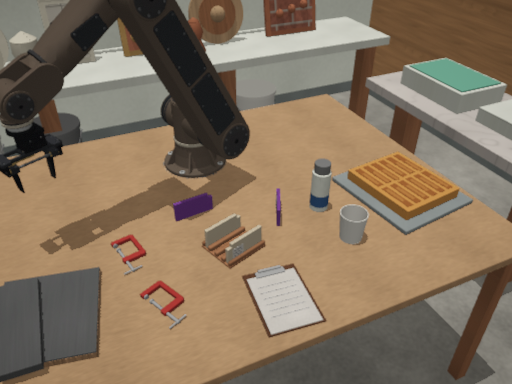

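View pics/side0.png

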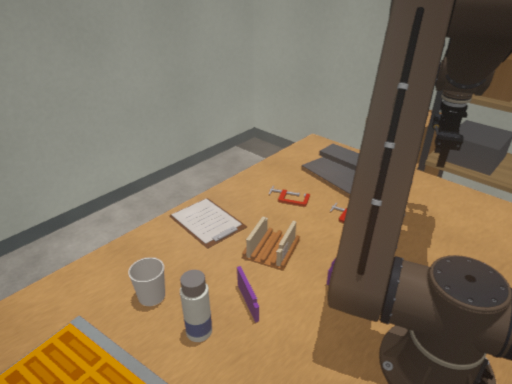

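Scene view: rack at about (234,243) with off-white plaques at (222,232) and (244,244), clipboard at (283,297), can at (320,186), cup at (352,224), clamps at (128,248) and (163,296), purple decoys at (193,206) and (278,206). The side view shows the plaques at (257,236) and (287,243), clear of the arm.

```bash
cat >> h.py <<'E'
def cloud(c,T=None):
    z=c['range_z'].astype(float); v,u=np.mgrid[:z.shape[0],:z.shape[1]]
    P=np.stack([(u-c['cx'])/c['fx']*z,(v-c['cy'])/c['fy']*z,z],-1)
    if T is None:
        R=cv2.Rodrigues(np.asarray(c['rvec'],float))[0]; W=(P-np.asarray(c['tvec']).reshape(3))@R
    else: W=P@T[:3,:3].T+T[:3,3]
    W[z==0]=np.nan
    return W
E
python3 - <<'E'
from h import *
for n,boxes in (('scene',dict(pA=(200,214,243,250),pB=(222,226,266,262),rack=(195,210,270,268),clip=(240,262,326,334),can=(305,158,334,214),cup=(336,204,370,246),purA=(170,192,216,222),purB=(270,185,286,226),cl1=(108,232,150,276),cl2=(136,278,190,330))),('side',dict(pA=(245,215,270,260),pB=(274,218,300,265),clip=(168,200,246,244)))):
    c=dict(np.load(n+'.npz')); W=cloud(c); hsv=cv2.cvtColor(c['image'],cv2.COLOR_BGR2HSV)
    for k,(a,b,d,e) in boxes.items():
        w=W[b:e,a:d].reshape(-1,3); h=hsv[b:e,a:d].reshape(-1,3).astype(int)
        if k[0]=='p' and k[:3]!='pur': m=(w[:,2]>30)&(h[:,1]<90)
        elif k=='rack': m=(w[:,2]>12)&(w[:,2]<30)
        elif k=='clip': m=(h[:,1]<60)&(h[:,2]>150)
        elif k[:2]=='cl': m=(w[:,2]>6)&(h[:,1]>180)&((h[:,0]<6)|(h[:,0]>174))
        else: m=w[:,2]>25
        q=w[m]; 
        r=cv2.minAreaRect(q[:,:2].astype(np.float32))
        print(n,k,m.sum(),'med',np.median(q,0).round(),'z',np.percentile(q[:,2],[2,98]).round(),'rect',np.round(r[0]),np.round(r[1]),round(r[2],1))
im=np.load('scene.npz')['image'][205:270,190:275]; im2=np.load('side.npz')['image'][205:275,235:310]
cv2.imwrite('pics/crop.png',np.hstack([cv2.resize(im,(390,300),interpolation=cv2.INTER_CUBIC),cv2.resize(im2,(390,300),interpolation=cv2.INTER_CUBIC)]))
E
```

```text
scene pA 655 med [506. -77.  61.] z [32. 79.] rect [540. -61.] [115. 143.] 17.7
scene pB 558 med [587. -50.  56.] z [31. 79.] rect [544. -58.] [106. 138.] 18.4
scene rack 766 med [552. -73.  22.] z [13. 29.] rect [511. -70.] [372. 153.] 19.4
scene clip 3144 med [nan nan nan] z [nan nan] rect [796. -16.] [144. 229.] 81.2
scene can 860 med [493. 280. 120.] z [ 28. 188.] rect [477. 291.] [65. 64.] 50.5
scene cup 833 med [661. 302.  73.] z [ 28. 102.] rect [657. 305.] [85. 97.] 58.4
scene purA 492 med [ 334. -123.   52.] z [26. 74.] rect [ 332. -118.] [ 23. 141.] 7.2
scene purB 129 med [473. 129.  69.] z [29. 76.] rect [456. 141.] [ 11. 125.] 63.2
scene cl1 59 med [ 461. -354.   10.] z [ 6. 16.] rect [ 422. -364.] [100.  66.] 9.7
scene cl2 86 med [ 659. -312.   11.] z [ 6. 16.] rect [ 664. -326.] [100.  64.] 24.4
side pA 329 med [577. -29.  61.] z [31. 79.] rect [584. -41.] [ 13. 143.] 18.2
side pB 294 med [487. -65.  64.] z [31. 79.] rect [493. -73.] [ 12. 142.] 18.7
side clip 1696 med [nan nan nan] z [nan nan] rect [1305. -312.] [ 138. 1405.] 60.4
```

View pics/crop.png

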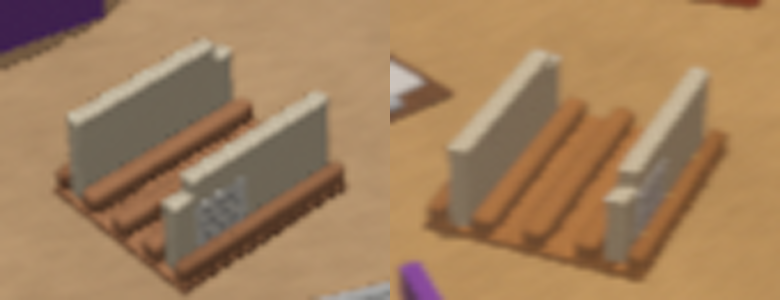

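Near plaque N is at (493,-73) and far plaque F is at (584,-41). They lie along u=(-0.31,0.95), 96.5 mm apart, with tops near 76–79 mm, which matches the text. F's label faces away from the robot with its notch at the -y end. N's label faces the robot with its notch at the +y end.

The rows can't tilt the tool directly, so before committing I'll check in free air how the arm behaves at the edge of its reach.

```bash
python3 -m pendant '[[[1,0,0.05,-0.01,0],[1,0,0.1,-0.02,0],[1,0,0.15,-0.03,0],[1,0,0.2,-0.04,0],[1,0,0.25,-0.05,0],[1,0,0.3,-0.05,0],[1,0,0.35,-0.05,0],[1,0,0.4,-0.05,0]]]'; python3 -c "
from h import *
s=env.state();print(s)"
```

```text
t: 0.9
eef_pos: [397.6, -855.1, 259.3]
tcp_rot: [3.127, 0.0, 0.436]
ft_force: [0.5, -1.0, 1.1]
opening: 1.001
{'t': 0.9, 'joints': array([-1.20577473e+00,  1.14171441e+00,  1.04165050e-01,  9.88856432e-04,
        1.88161607e+00, -7.03832785e-02]), 'qvel': array([ 0.0153375 ,  0.92926475, -1.94910985,  0.01124879,  0.89167926,
        0.01820877]), 'tau': array([ 6.10412881e-01, -1.04793742e+02, -2.12695277e+01,  5.60646190e-02,
       -1.01343267e+00, -3.91322561e-02]), 'eef_pos': array([ 397.59565974, -855.09983193,  259.34977231]), 'tcp_rot': array([3.12746438e+00, 5.65637884e-05, 4.35713544e-01]), 'ft_force': array([ 0.49397279, -1.04677784,  1.08700229]), 'moment': array([-0.02080186,  0.00935921, -0.0245545 ]), 'opening': 1.000576615826053}
```

```bash
python3 -m pendant '[[[1,0,0.05,0,0],[1,0,0.1,0,0],[1,0,0.15,0,0],[1,0,0.15,0,0],[1,0,0.15,0,0],[1,0,0.15,0,0],[1,0,0.15,0,0],[1,0,0.15,0,0]]]'; python3 -c "
from h import *
s=env.state();print(s['joints'],s['qvel'])"
```

```text
t: 1.7
eef_pos: [407.8, -876.8, 223.5]
tcp_rot: [3.093, 0.0, 0.436]
ft_force: [0.1, 0.5, -0.1]
opening: 1.0
[-1.204584    1.20386586  0.04821817  0.00341919  1.84095606 -0.06859943] [-0.00071266  0.00907532  0.00063153  0.00051724 -0.00447188 -0.00042263]
```

The solver gives up a little orientation at the reach limit, tilting 0.05 rad outward. Next I'll see whether that tilt grows and stays.

```bash
python3 -m pendant '[[[1,0,0,0,0],[1,0,0,0,0],[1,0,0,0,0],[1,0,0,0,0],[1,0,0,0,0],[1,0,0,0,0],[1,0,0,0,0],[1,0,0,0,0]]]'; python3 -m pendant '[[[1,0,0.4,-0.2,0],[1,0,0.4,-0.2,0],[1,0,0.4,-0.2,0],[1,0,0.4,-0.2,0],[1,0,0.4,-0.2,0],[1,0,0.4,-0.2,0],[1,0,0.4,-0.2,0],[1,0,0.4,-0.2,0]]]'; python3 -c "
from h import *
s=env.state();print(s['joints'],s['qvel'])"
```

```text
t: 2.5
eef_pos: [407.8, -876.8, 222.7]
tcp_rot: [3.094, 0.0, 0.436]
ft_force: [-0.4, -0.3, -0.3]
opening: 1.002
t: 3.3
eef_pos: [405.1, -870.8, 270.0]
tcp_rot: [3.06, 0.0, 0.436]
ft_force: [0.3, -0.2, 0.8]
opening: 0.997
[-1.2056902   1.1551195   0.04848216  0.00593824  1.85650094 -0.06875622] [-0.00032653 -0.02754945  0.0001197  -0.0002803   0.02925252 -0.00117398]
```

Tilt persists, because each call starts from the pose reached, and it accumulates by about 0.04 rad per call. So repeated stretching with a radial jaw gives the 45° tip. The present 0.08 rad lean is mostly about the coming jaw axis, so it won't hurt the grasp. Now I'll go above the far plaque.

```bash
cat > go.py <<'E'
import sys
from h import *
from scipy.spatial.transform import Rotation as Ro
def calc(x,y,z,azdeg=None):
    s=env.state(); R=Ro.from_euler('xyz',s['tcp_rot']).as_matrix(); d=R.T@(np.array([x,y,z])-s['eef_pos'])/1000
    a=np.arctan2(R[1,1],R[0,1]); t=0 if azdeg is None else -(np.radians(azdeg)-a)
    t=(t+np.pi)%(2*np.pi)-np.pi
    print('t',s['t'],'pos',s['eef_pos'].round(1),'shift',d.round(4),'turn',round(t,3),'yaz',np.degrees(a).round(1),'toolz',R[:,2].round(3),'tooly',R[:,1].round(3),'q',s['joints'].round(2),'F',s['ft_force'].round(2),'op',s['opening'].round(3))
if __name__=='__main__': calc(*map(float,sys.argv[1:]))
E
python3 go.py 578 -24 210 18.4
```

```text
Traceback (most recent call last):
  File "go.py", line 9, in <module>
    if __name__=='__main__': calc(*map(float,sys.argv[1:]))
                             ~~~~^^^^^^^^^^^^^^^^^^^^^^^^^^
  File "go.py", line 8, in calc
    print('t',s['t'],'pos',s['eef_pos'].round(1),'shift',d.round(4),'turn',round(t,3),'yaz',np.degrees(a).round(1),'toolz',R[:,2].round(3),'tooly',R[:,1].round(3),'q',s['joints'].round(2),'F',s['ft_force'].round(2),'op',s['opening'].round(3))
                                                                                                                                                                                                                            ^^^^^^^^^^^^^^^^^^
AttributeError: 'float' object has no attribute 'round'
```

```bash
sed -i "s/s\['opening'\].round(3)/round(s['opening'],3)/" go.py; python3 go.py 578 -24 210 18.4
```

```text
t 3.3 pos [ 405.1 -870.8  270. ] shift [ 0.5142 -0.6972  0.0031] turn -1.456 yaz -65.0 toolz [ 0.034 -0.074 -0.997] tooly [ 0.421 -0.904  0.082] q [-1.21  1.16  0.05  0.01  1.86 -0.07] F [ 0.28 -0.23  0.78] op 0.997
```

```bash
python3 -m pendant '[[[0.6,0.514,-0.697,0.003,-1.456],[0.6,0.514,-0.697,0.003,-1.456],[0.6,0.514,-0.697,0.003,-1.456],[0.6,0.514,-0.697,0.003,-1.456],[0.6,0.514,-0.697,0.003,-1.456],[0.6,0.514,-0.697,0.003,-1.456],[0.6,0.514,-0.697,0.003,-1.456],[0.6,0.514,-0.697,0.003,-1.456]]]';python3 go.py 578 -24 210 18.4
```

```text
t: 4.1
eef_pos: [476.0, -539.5, 248.1]
tcp_rot: [3.1, 0.071, 1.474]
ft_force: [1.0, 0.1, -0.5]
opening: 0.603
t 4.1 pos [ 476.  -539.5  248.1] shift [0.5244 0.0516 0.0032] turn -0.415 yaz -5.4 toolz [ 0.035 -0.074 -0.997] tooly [ 0.995 -0.094  0.042] q [-0.93  0.57  1.32 -0.02  1.17 -0.83] F [ 0.96  0.14 -0.53] op 0.603
```

```bash
python3 -m pendant '[[[0.6,0.524,0.052,0.003,-0.415],[0.6,0.524,0.052,0.003,-0.415],[0.6,0.524,0.052,0.003,-0.415],[0.6,0.524,0.052,0.003,-0.415],[0.6,0.524,0.052,0.003,-0.415],[0.6,0.524,0.052,0.003,-0.415],[0.6,0.524,0.052,0.003,-0.415],[0.6,0.524,0.052,0.003,-0.415]]]';python3 go.py 578 -24 210 18.4
```

```text
t: 4.9
eef_pos: [556.3, -148.9, 219.6]
tcp_rot: [3.131, 0.082, 1.884]
ft_force: [0.6, -0.9, 0.4]
opening: 0.598
t 4.9 pos [ 556.3 -148.9  219.6] shift [0.1126 0.0591 0.001 ] turn -0.007 yaz 18.0 toolz [ 0.035 -0.074 -0.997] tooly [0.951 0.309 0.01 ] q [-0.35  0.4   1.71 -0.07  0.98 -0.62] F [ 0.64 -0.91  0.43] op 0.598
```

```bash
python3 -m pendant '[[[0.6,0.05,0.03,0,0],[0.6,0.09,0.045,0,0],[0.6,0.09,0.045,0,0],[0.6,0.09,0.045,0,0],[0.6,0.09,0.045,0,0],[0.6,0.09,0.045,0,0],[0.6,0.09,0.045,0,0],[0.6,0.09,0.045,0,0]]]'
cat > look.py <<'E'
import sys
from h import *
from scipy.spatial.transform import Rotation as Ro
s,c,K=grab('wrist',sys.argv[1])
T=np.eye(4);T[:3,:3]=Ro.from_euler('xyz',s['tcp_rot']).as_matrix();T[:3,3]=s['eef_pos']
W=cloud(c,T@np.array(c['tool_from_camera'])); hsv=cv2.cvtColor(c['image'],cv2.COLOR_BGR2HSV)
m=((W[...,2]>55)&(W[...,2]<95)&(hsv[...,1]<100)).astype(np.uint8)
n,l,st,_=cv2.connectedComponentsWithStats(m)
for i in range(1,n):
    if st[i,4]>150:
        q=W[l==i]; r=cv2.minAreaRect(q[:,:2].astype(np.float32)); top=q[q[:,2]>np.percentile(q[:,2],95)-3]
        r2=cv2.minAreaRect(top[:,:2].astype(np.float32))
        print(st[i],'z95',np.percentile(q[:,2],95).round(1),np.round(r[0],1),np.round(r[1],1),round(r[2],1),'top',np.round(r2[0],1),np.round(r2[1],1),round(r2[2],1))
E
python3 look.py w1.png; python3 go.py 578 -24 210 18.4
```

```text
t: 5.7
eef_pos: [571.3, -52.6, 212.6]
tcp_rot: [3.132, 0.081, 1.883]
ft_force: [0.5, -0.4, -0.4]
opening: 0.602
[ 263  105   12  113 1276] z95 77.9 [585.1 -41.5] [ 12.2 138.3] 18.5 top [582.8 -34.1] [ 11.4 122.8] 18.4
[ 176  107   23  119 1605] z95 77.8 [494.7 -73.9] [ 12.7 139.5] 18.5 top [497.3 -81.5] [ 12.3 123.3] 18.6
t 5.75 pos [571.3 -52.4 212.5] shift [0.0251 0.0151 0.0007] turn -0.008 yaz 17.9 toolz [ 0.034 -0.074 -0.997] tooly [0.951 0.308 0.01 ] q [-0.17  0.41  1.72 -0.08  0.97 -0.44] F [-0.25 -0.75  0.3 ] op 0.595
```

View pics/w1.png

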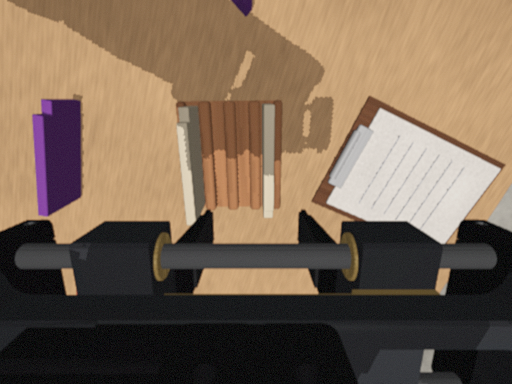

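The wrist view shows F at (268,160), N at (188,165) and the clipboard on the right. Tops measure 78 mm and centres and angles agree with the scene and side views, so I go for F's plain half.

```bash
python3 go.py 580 -26 33 18.5
```

```text
t 5.75 pos [571.3 -52.4 212.5] shift [0.0369 0.0146 0.1773] turn -0.01 yaz 17.9 toolz [ 0.034 -0.074 -0.997] tooly [0.951 0.308 0.01 ] q [-0.17  0.41  1.72 -0.08  0.97 -0.44] F [-0.25 -0.75  0.3 ] op 0.595
```

```bash
python3 -m pendant '[[[0.6,0.037,0.0146,0.02,-0.01],[0.6,0.037,0.0146,0.06,-0.01],[0.6,0.037,0.0146,0.1,-0.01],[0.6,0.037,0.0146,0.13,-0.01],[0.6,0.037,0.0146,0.155,-0.01],[0.6,0.037,0.0146,0.177,-0.01],[0.6,0.037,0.0146,0.177,-0.01],[0.6,0.037,0.0146,0.177,-0.01]]]'; python3 go.py 580 -26 33 18.5
```

```text
t: 6.55
eef_pos: [580.1, -25.4, 33.5]
tcp_rot: [3.133, 0.081, 1.894]
ft_force: [-0.8, -0.1, 0.6]
opening: 0.598
t 6.55 pos [580.1 -25.4  33.5] shift [-0.0005 -0.0003  0.0006] turn 0.001 yaz 18.5 toolz [ 0.034 -0.074 -0.997] tooly [0.948 0.318 0.009] q [-0.12  0.66  1.85 -0.12  0.59 -0.35] F [-0.81 -0.13  0.58] op 0.598
```

```bash
python3 -m pendant '[[[0,0,0,0,0],[0,0,0,0,0],[0,0,0,0,0],[0,0,0,0,0],[0,0,0,0,0],[0,0,0,-0.01,0],[0,0,0,-0.02,0],[0,0,0,-0.03,0]]]'
cat > weigh.py <<'E'
from h import *
f=[]
for i in range(8): env.read_camera('wrist'); f.append(env.state()['ft_force'])
print(np.round(np.mean(f,0),2),np.round(np.std(f,0),2)); import go; go.calc(580,-26,33,18.5)
E
python3 weigh.py
```

```text
t: 7.35
eef_pos: [578.9, -22.9, 64.1]
tcp_rot: [3.132, 0.081, 1.894]
ft_force: [-0.4, 0.2, -3.4]
opening: 0.124
[ 0.12 -0.27 -2.67] [0.34 0.36 0.84]
t 7.75 pos [578.7 -23.   62.8] shift [-0.0009 -0.      0.0299] turn 0.001 yaz 18.6 toolz [ 0.034 -0.074 -0.997] tooly [0.948 0.318 0.008] q [-0.12  0.61  1.84 -0.11  0.65 -0.35] F [ 0.47 -0.39 -2.75] op 0.124
```

```bash
python3 -m pendant '[[[0,0,0,-0.04,0],[0,0,0,-0.08,0],[0,0,0,-0.12,0],[0,0,0,-0.16,0],[0,0,0,-0.18,0],[0,0,0,-0.18,0],[0,0,0,-0.18,0],[0,0,0,-0.18,0]]]'; python3 weigh.py
```

```text
t: 8.55
eef_pos: [572.1, -9.7, 240.7]
tcp_rot: [3.135, 0.08, 1.894]
ft_force: [0.2, -0.1, -2.4]
opening: 0.121
[ 0.01 -0.17 -2.48] [0.38 0.47 0.4 ]
t 8.95 pos [572.7  -9.7 242.3] shift [-8.0e-04 -2.0e-04  2.1e-01] turn 0.001 yaz 18.6 toolz [ 0.034 -0.074 -0.997] tooly [0.948 0.318 0.009] q [-0.1   0.38  1.68 -0.08  1.05 -0.38] F [ 0.65 -0.48 -2.63] op 0.126
```

The weight is about 2.5–2.9 N (baseline +0.4), so F is the heavy one (light would be under 1.3 N). Now I turn the jaw radial toward the clipboard and go out to the edge of reach.

```bash
python3 go.py 905 -137 300 -8.6
```

```text
t 8.95 pos [572.7  -9.7 242.3] shift [-0.2302  0.2749 -0.0368] turn 0.474 yaz 18.6 toolz [ 0.034 -0.074 -0.997] tooly [0.948 0.318 0.009] q [-0.1   0.38  1.68 -0.08  1.05 -0.38] F [ 0.65 -0.48 -2.63] op 0.126
```

```bash
python3 -m pendant '[[[0,-0.03,0.036,-0.01,0.1],[0,-0.06,0.072,-0.02,0.2],[0,-0.09,0.108,-0.037,0.3],[0,-0.12,0.144,-0.037,0.4],[0,-0.15,0.18,-0.037,0.474],[0,-0.18,0.216,-0.037,0.474],[0,-0.21,0.25,-0.037,0.474],[0,-0.23,0.275,-0.037,0.474]]]'; python3 -m pendant '[[[0,0,0.1,0,0],[0,0,0.1,0,0],[0,0,0.1,0,0],[0,0,0.1,0,0],[0,0,0.1,0,0],[0,0,0.1,0,0],[0,0,0.1,0,0],[0,0,0.1,0,0]]]'; python3 go.py 905 -137 300 -8.6
```

```text
t: 9.75
eef_pos: [899.9, -135.4, 299.6]
tcp_rot: [3.097, 0.068, 1.418]
ft_force: [1.5, -0.4, -2.5]
opening: 0.124
t: 10.55
eef_pos: [943.9, -142.0, 286.4]
tcp_rot: [3.059, 0.069, 1.419]
ft_force: [0.2, -1.1, -1.8]
opening: 0.126
t 10.55 pos [ 943.9 -142.   286.4] shift [-0.0019 -0.0379 -0.0167] turn 0.004 yaz -8.4 toolz [ 0.071 -0.08  -0.994] tooly [ 0.986 -0.145  0.082] q [-0.2   1.14  0.05 -0.07  1.87 -0.07] F [ 0.25 -1.1  -1.78] op 0.126
```

```bash
python3 -m pendant '[[[0,0,0.4,-0.1,0],[0,0,0.4,-0.1,0],[0,0,0.4,-0.1,0],[0,0,0.4,-0.1,0],[0,0,0.4,-0.1,0],[0,0,0.4,-0.1,0],[0,0,0.4,-0.1,0],[0,0,0.4,-0.1,0]]]' |grep rot; python3 go.py 905 -137 300;  python3 -m pendant '[[[0,0,0.8,0.1,0],[0,0,0.8,0.1,0],[0,0,0.8,0.1,0],[0,0,0.8,0.1,0],[0,0,0.8,0.1,0],[0,0,0.8,0.1,0],[0,0,0.8,0.1,0],[0,0,0.8,0.1,0]]]'|grep rot; python3 go.py 905 -137 300
```

```text
tcp_rot: [3.028, 0.069, 1.419]
t 11.35 pos [ 956.1 -143.6  277.2] shift [-0.0027 -0.0486 -0.0284] turn 0.0 yaz -8.3 toolz [ 0.102 -0.084 -0.991] tooly [ 0.983 -0.143  0.113] q [-0.2   1.15  0.05 -0.06  1.83 -0.07] F [-1.23 -0.34 -2.51] op 0.126
tcp_rot: [2.993, 0.069, 1.419]
t 12.15 pos [ 994.1 -155.2  185.1] shift [-0.0034 -0.0727 -0.1271] turn 0.0 yaz -8.1 toolz [ 0.136 -0.089 -0.987] tooly [ 0.979 -0.14   0.148] q [-0.2   1.25  0.05 -0.06  1.69 -0.07] F [ 0.79 -0.46 -2.12] op 0.124
```

```bash
for i in 1; do
python3 -m pendant '[[[0,0,0.4,-0.2,0],[0,0,0.4,-0.2,0],[0,0,0.4,-0.2,0],[0,0,0.4,-0.2,0],[0,0,0.4,-0.2,0],[0,0,0.4,-0.2,0],[0,0,0.4,-0.2,0],[0,0,0.4,-0.2,0]]]' |grep -A1 eef
python3 -m pendant '[[[0,0,0.4,-0.2,0],[0,0,0.4,-0.2,0],[0,0,0.4,-0.2,0],[0,0,0.4,-0.2,0],[0,0,0.4,-0.2,0],[0,0,0.4,-0.2,0],[0,0,0.4,-0.2,0],[0,0,0.4,-0.2,0]]]' |grep -A1 eef
python3 -m pendant '[[[0,0,0.4,-0.1,0],[0,0,0.4,-0.1,0],[0,0,0.4,-0.1,0],[0,0,0.4,-0.1,0],[0,0,0.4,-0.1,0],[0,0,0.4,-0.1,0],[0,0,0.4,-0.1,0],[0,0,0.4,-0.1,0]]]' |grep -A1 eef
done; python3 go.py 905 -137 300
```

```text
eef_pos: [979.9, -147.0, 265.3]
tcp_rot: [2.958, 0.069, 1.419]
eef_pos: [964.0, -139.4, 332.8]
tcp_rot: [2.923, 0.069, 1.419]
eef_pos: [968.6, -139.0, 345.8]
tcp_rot: [2.888, 0.069, 1.419]
t 14.55 pos [ 968.6 -139.   345.8] shift [-0.0045 -0.0727  0.0289] turn 0.0 yaz -7.7 toolz [ 0.238 -0.104 -0.966] tooly [ 0.959 -0.13   0.25 ] q [-0.19  1.08  0.05 -0.06  1.75 -0.07] F [-0.03  0.54 -3.43] op 0.124
```

Each call adds a steady 0.035 rad. I'll carry on; about 13 more calls, 10 s, well within the time.

```bash
python3 -m pendant '[[[0,0,0.4,0,0],[0,0,0.4,0,0],[0,0,0.4,0,0],[0,0,0.4,0,0],[0,0,0.4,0,0],[0,0,0.4,0,0],[0,0,0.4,0,0],[0,0,0.4,0,0]]]' |grep -A1 eef
python3 -m pendant '[[[0,0,0.4,0,0],[0,0,0.4,0,0],[0,0,0.4,0,0],[0,0,0.4,0,0],[0,0,0.4,0,0],[0,0,0.4,0,0],[0,0,0.4,0,0],[0,0,0.4,0,0]]]' |grep -A1 eef
python3 -m pendant '[[[0,0,0.4,0,0],[0,0,0.4,0,0],[0,0,0.4,0,0],[0,0,0.4,0,0],[0,0,0.4,0,0],[0,0,0.4,0,0],[0,0,0.4,0,0],[0,0,0.4,0,0]]]' |grep -A1 eef
python3 -m pendant '[[[0,0,0.4,0.05,0],[0,0,0.4,0.05,0],[0,0,0.4,0.05,0],[0,0,0.4,0.05,0],[0,0,0.4,0.05,0],[0,0,0.4,0.05,0],[0,0,0.4,0.05,0],[0,0,0.4,0.05,0]]]' |grep -A1 eef
 python3 go.py 905 -137 300
```

```text
eef_pos: [992.2, -144.6, 314.0]
tcp_rot: [2.853, 0.069, 1.419]
eef_pos: [1008.9, -148.3, 296.9]
tcp_rot: [2.817, 0.069, 1.419]
eef_pos: [1021.1, -150.4, 291.5]
tcp_rot: [2.781, 0.069, 1.419]
eef_pos: [1038.8, -154.5, 269.6]
tcp_rot: [2.746, 0.069, 1.419]
t 17.75 pos [1038.8 -154.5  269.6] shift [-0.0051 -0.1129 -0.0798] turn 0.0 yaz -7.1 toolz [ 0.371 -0.121 -0.921] tooly [ 0.916 -0.114  0.385] q [-0.2   1.18  0.05 -0.05  1.52 -0.07] F [ 0.21 -0.03 -2.07] op 0.123
```

```bash
python3 -m pendant '[[[0,0,0.4,0,0],[0,0,0.4,0,0],[0,0,0.4,0,0],[0,0,0.4,0,0],[0,0,0.4,0,0],[0,0,0.4,0,0],[0,0,0.4,0,0],[0,0,0.4,0,0]]]' |grep -A1 eef
python3 -m pendant '[[[0,0,0.4,0,0],[0,0,0.4,0,0],[0,0,0.4,0,0],[0,0,0.4,0,0],[0,0,0.4,0,0],[0,0,0.4,0,0],[0,0,0.4,0,0],[0,0,0.4,0,0]]]' |grep -A1 eef
python3 -m pendant '[[[0,0,0.4,0.05,0],[0,0,0.4,0.05,0],[0,0,0.4,0.05,0],[0,0,0.4,0.05,0],[0,0,0.4,0.05,0],[0,0,0.4,0.05,0],[0,0,0.4,0.05,0],[0,0,0.4,0.05,0]]]' |grep -A1 eef
python3 -m pendant '[[[0,0,0.4,0.05,0],[0,0,0.4,0.05,0],[0,0,0.4,0.05,0],[0,0,0.4,0.05,0],[0,0,0.4,0.05,0],[0,0,0.4,0.05,0],[0,0,0.4,0.05,0],[0,0,0.4,0.05,0]]]' |grep -A1 eef
python3 -m pendant '[[[0,0,0.4,0.1,0],[0,0,0.4,0.1,0],[0,0,0.4,0.1,0],[0,0,0.4,0.1,0],[0,0,0.4,0.1,0],[0,0,0.4,0.1,0],[0,0,0.4,0.1,0],[0,0,0.4,0.1,0]]]' |grep -A1 eef
 python3 go.py 905 -137 300
```

```text
eef_pos: [1043.1, -153.8, 286.9]
tcp_rot: [2.71, 0.069, 1.419]
eef_pos: [1045.4, -152.6, 308.7]
tcp_rot: [2.675, 0.069, 1.419]
eef_pos: [1055.7, -154.2, 308.2]
tcp_rot: [2.64, 0.069, 1.419]
eef_pos: [1062.7, -154.6, 316.4]
tcp_rot: [2.605, 0.069, 1.419]
eef_pos: [1076.1, -157.4, 305.8]
tcp_rot: [2.57, 0.069, 1.419]
t 21.75 pos [1076.1 -157.4  305.8] shift [-0.0053 -0.1482 -0.088 ] turn 0.0 yaz -6.2 toolz [ 0.526 -0.139 -0.839] tooly [ 0.837 -0.091  0.54 ] q [-0.2   1.16  0.05 -0.03  1.36 -0.07] F [ 0.5  -0.23 -3.15] op 0.125
```

Six more.

```bash
python3 -m pendant '[[[0,0,0.4,0.1,0],[0,0,0.4,0.1,0],[0,0,0.4,0.1,0],[0,0,0.4,0.1,0],[0,0,0.4,0.1,0],[0,0,0.4,0.1,0],[0,0,0.4,0.1,0],[0,0,0.4,0.1,0]]]' |grep -A1 eef
python3 -m pendant '[[[0,0,0.4,0.12,0],[0,0,0.4,0.12,0],[0,0,0.4,0.12,0],[0,0,0.4,0.12,0],[0,0,0.4,0.12,0],[0,0,0.4,0.12,0],[0,0,0.4,0.12,0],[0,0,0.4,0.12,0]]]' |grep -A1 eef
python3 -m pendant '[[[0,0,0.4,0.14,0],[0,0,0.4,0.14,0],[0,0,0.4,0.14,0],[0,0,0.4,0.14,0],[0,0,0.4,0.14,0],[0,0,0.4,0.14,0],[0,0,0.4,0.14,0],[0,0,0.4,0.14,0]]]' |grep -A1 eef
python3 -m pendant '[[[0,0,0.4,0.15,0],[0,0,0.4,0.15,0],[0,0,0.4,0.15,0],[0,0,0.4,0.15,0],[0,0,0.4,0.15,0],[0,0,0.4,0.15,0],[0,0,0.4,0.15,0],[0,0,0.4,0.15,0]]]' |grep -A1 eef
python3 -m pendant '[[[0,0,0.4,0.15,0],[0,0,0.4,0.15,0],[0,0,0.4,0.15,0],[0,0,0.4,0.15,0],[0,0,0.4,0.15,0],[0,0,0.4,0.15,0],[0,0,0.4,0.15,0],[0,0,0.4,0.15,0]]]' |grep -A1 eef
python3 -m pendant '[[[0,0,0.4,0.17,0],[0,0,0.4,0.17,0],[0,0,0.4,0.17,0],[0,0,0.4,0.17,0],[0,0,0.4,0.17,0],[0,0,0.4,0.17,0],[0,0,0.4,0.17,0],[0,0,0.4,0.17,0]]]' |grep -A1 eef
 python3 go.py 690 -60 190
```

```text
eef_pos: [1085.5, -158.8, 306.1]
tcp_rot: [2.536, 0.069, 1.419]
eef_pos: [1095.2, -160.4, 304.9]
tcp_rot: [2.502, 0.069, 1.419]
eef_pos: [1104.9, -162.0, 302.8]
tcp_rot: [2.468, 0.069, 1.419]
eef_pos: [1112.9, -163.1, 304.9]
tcp_rot: [2.435, 0.069, 1.419]
eef_pos: [1118.2, -163.2, 314.9]
tcp_rot: [2.403, 0.069, 1.419]
eef_pos: [1124.3, -163.6, 321.7]
tcp_rot: [2.371, 0.069, 1.419]
t 26.55 pos [1124.3 -163.6  321.7] shift [ 0.0456 -0.409  -0.2176] turn 0.0 yaz -4.9 toolz [ 0.681 -0.154 -0.716] tooly [ 0.716 -0.061  0.695] q [-0.2   1.18  0.05 -0.02  1.14 -0.07] F [ 0.15  0.1  -2.42] op 0.126
```

The label normal is now about 46° from vertical, heading -5° (clipboard x is about -9°). I retract over the near side of the clipboard and lower to about 200 mm.

```bash
python3 go.py 740 -95 225
```

```text
t 26.55 pos [1124.3 -163.6  321.7] shift [ 0.0162 -0.3467 -0.2032] turn 0.0 yaz -4.9 toolz [ 0.681 -0.154 -0.716] tooly [ 0.716 -0.061  0.695] q [-0.2   1.18  0.05 -0.02  1.14 -0.07] F [ 0.15  0.1  -2.42] op 0.126
```

```bash
python3 -m pendant '[[[0,0.001,-0.022,-0.013,0],[0,0.003,-0.06,-0.035,0],[0,0.005,-0.1,-0.059,0],[0,0.007,-0.14,-0.082,0],[0,0.009,-0.18,-0.106,0],[0,0.011,-0.22,-0.13,0],[0,0.012,-0.25,-0.147,0],[0,0.013,-0.27,-0.158,0]]]'; python3 go.py 740 -95 225
python3 -m pendant '[[[0,0.001,-0.03,-0.018,0],[0,0.002,-0.05,-0.03,0],[0,0.003,-0.068,-0.04,0],[0,0.003,-0.077,-0.045,0],[0,0.003,-0.077,-0.045,0],[0,0.003,-0.077,-0.045,0],[0,0.003,-0.077,-0.045,0],[0,0.003,-0.077,-0.045,0]]]'; python3 go.py 740 -95 225
python3 -c "
from h import *
a=grab('scene')[1]['image'][150:340,150:400]; b=grab('side')[1]['image'][130:330,120:380]
cv2.imwrite('pics/fin.png',np.hstack([cv2.resize(a,(395,300)),cv2.resize(b,(395,300))]))"
```

```text
t: 27.35
eef_pos: [837.6, -112.0, 250.6]
tcp_rot: [2.369, 0.069, 1.419]
ft_force: [1.3, 0.6, -2.7]
opening: 0.123
t 27.35 pos [ 837.6 -112.   250.6] shift [ 0.0038 -0.0887 -0.0509] turn 0.0 yaz -4.9 toolz [ 0.682 -0.154 -0.715] tooly [ 0.715 -0.061  0.696] q [-0.21  0.58  1.52 -0.04  0.27 -0.05] F [ 1.25  0.56 -2.69] op 0.123
t: 28.15
eef_pos: [755.2, -98.0, 228.6]
tcp_rot: [2.37, 0.069, 1.419]
ft_force: [-0.1, -0.9, -2.6]
opening: 0.125
t 28.15 pos [755.2 -98.  228.6] shift [ 0.0009 -0.0135 -0.0082] turn 0.0 yaz -4.9 toolz [ 0.682 -0.154 -0.715] tooly [ 0.716 -0.061  0.695] q [-0.21  0.49  1.76 -0.06  0.12 -0.04] F [-0.11 -0.91 -2.56] op 0.125
```

View pics/fin.png

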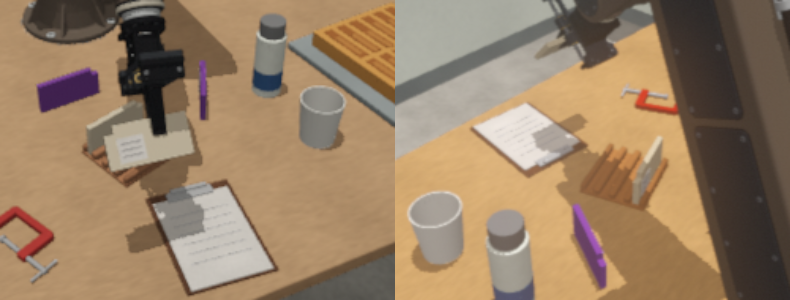

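The left panel shows the plaque tipped up to the reader, label at (132,148) upright, finger to its right at (157,130). The right panel shows the light plaque still standing in its slot at (648,170). Now a numeric check of the hold.

Run:
```python
from h import *
from scipy.spatial.transform import Rotation as Ro
c0=dict(np.load('scene.npz')); s,c,K=grab('scene'); W=cloud(c); hsv=cv2.cvtColor(c['image'],cv2.COLOR_BGR2HSV)
m=((W[...,2]>130)&(W[...,2]<290)&(hsv[...,2]>110)&(hsv[...,1]<110)); m[:215]=0;m[265:]=0;m[:,:200]=0;m[:,285:]=0
n,l,st,_=cv2.connectedComponentsWithStats(m.astype(np.uint8)); i=1+np.argmax(st[1:,4]); q=W[l==i]
ctr=q.mean(0); u,sv,vt=np.linalg.svd(q-ctr,full_matrices=False); nn=vt[2]*np.sign(vt[2][2]); print(len(q),ctr.round(),'normal',nn.round(3),'long',vt[0].round(3))
R=Ro.from_euler('xyz',s['tcp_rot']).as_matrix(); L=(q-s['eef_pos'])@R; L[:,2]+=19
print('grasp->plaque extent tool x',np.percentile(L[:,0],[1,99]).round(1),'z',np.percentile(L[:,2],[1,99]).round(1))
c2=grab('side')[1]; W=cloud(c2); h=cv2.cvtColor(c2['image'],cv2.COLOR_BGR2HSV); mm=(W[...,2]>30)&(W[...,2]<85)&(h[...,1]<90)&(abs(W[...,0]-493)<60)&(abs(W[...,1]+73)<110)
print(cv2.minAreaRect(W[mm][:,:2].astype(np.float32)),np.percentile(W[mm][:,2],98)); print(np.abs(s['qvel']).max())
for nm,(a,b,d,e) in dict(can=(305,158,334,214),cup=(336,204,370,246),cl1=(108,232,150,276),cl2=(136,278,190,330)).items(): print(nm,np.abs(c['image'][b:e,a:d].astype(int)-c0['image'][b:e,a:d]).mean().round(1))
```

```text
1358 [ 760. -120.  228.] normal [ 0.715 -0.061  0.696] long [ 0.094  0.996 -0.009]
grasp->plaque extent tool x [-87.5  49.7] z [-12.8  60.2]
((492.92864990234375, -71.92149353027344), (13.546067237854004, 138.16810607910156), 18.98562240600586) 78.76713864336915
0.005262290736093627
can 0.9
cup 1.0
cl1 1.0
cl2 1.0
```

All checks agree: the grasp is 19 mm into the plain half, the normal is 46° from vertical and nothing else has moved. Handing in.

```bash
python3 -c "
from cell import env
print(env.job_done(), env.state()['t'], env.state()['opening'])"
```

```text
the job is handed in; nothing more can be done
the job is handed in; nothing more can be done
```

The job is handed in. The heavier plaque, the one in the far slot on the clipboard side, is held by its plain end, tipped up towards the reader.

- **Which one is heavier:** the far plaque read about 2.5 N when lifted, or roughly 2.9 N with the force reading's offset. A light one would read at most 1.3 N. The raw 2.5 N is a little below the stated 2.75–3.9 N, but far from the light range. I did not weigh the near plaque.
- **How it was tipped:** the moves cannot tilt the tool directly. I stretched the arm repeatedly at the edge of its reach, which added about 2° per call, until the tilt was reached. Then I brought the plaque back over the near side of the clipboard.
- **The hold:** in the last camera check the grasp was about 19 mm into the plain half, and the fingers were clear of the label. The label faced about 46° from vertical, heading within about 4° of the clipboard direction. By calculation from the arm pose, its foot is about 20 cm up. The arm was at rest with a steady grip.
- **The rest of the scene:** the light plaque stands upright in its slot, within about 2 mm of where it was. The can, cup and clamps look the same in the before and after pictures.
- **Time:** about 28 s of the 61 s allowed.

No check failed. A state reading I asked for right after handing in only returned the "handed in" message, so I have no numbers from the final second.

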